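# Release a bottle from a pull-to-lock bench clamp

### The arm

A 7-joint arm with a two-finger parallel gripper is mounted at the origin on a cart in front of the work surface, level with it; the furniture and walls round the work are solid. World frame = base frame: x ahead of the robot, y to its left, z up, the work surface at z = 0. Lengths are in m, angles in rad, forces in N, time in s.
With the tool pointing down it reaches from about 0.4 to 0.9 m from the base axis. Payload 5.5 kg.
Tool frame: the origin (TCP) lies at the very end of the fingers, on their centre line; the grasp point (between the pads) lies 19 mm behind it; x points along the fingers, z is the direction in which the jaws open and shut, and the axes are right-handed (so a half turn about x gives the same grasp; the last joint's range is limited). The gripper opens to 92 mm and grips with 3 to 60 N. Pads are 19 mm wide; open, the fingers measure 130 mm over their backs; the gripper's body (75 mm by 190 mm) begins 47 mm behind the grasp point.
Start: joints at [-0.93, 0.501, -0.427, 1.55, 0.221, 1.138, -0.21], TCP at [0.24, 0.604, 0.227] pointing down, gripper open.
Joint ranges: [-2.88, 2.88], [-0.31, 2.03], [-1.54, 1.56], [0.2, 2.42], [-1.41, 4.55], [0.19, 2.02], [-2.57, 2.57]. Speed limits (rad/s): [2.57, 2.57, 3.14, 3.14, 3.14, 3.14, 3.14].

### API

Orientations are given as a 3x3 rotation matrix whose columns are the frame's x, y, z axes.
In Python, from cell import observe, read_camera, calibration, sign_off gives the robot as it stands.
- The arm moves only by the tool jog_arm, never from a script. Its argument "plan" is a list of rows, each an object with "jaw": the closure, from -1 (fully open) to 1 (shut); "xyz": the shift along the tool's x, y, z in mm, a list of three; "twist": the turn about the tool's x in degrees. In form: [{"jaw": jaw, "xyz": [tx, ty, tz], "twist": twist}, ...]. A call has 1 to 8 rows; each row shifts and turns the commanded pose from where the row before left it, along the tool's axes as they then stand; what a row does not reach is not made up. A row lasts 1/12 s, in which the tool goes at most 41.7 mm and 7.16 degrees, less where a joint would pass 70% of its speed; a pose out of reach is approached as far as the arm can. A call with a gripper value outside its range is refused whole. The fingers move at their own pace and stop on an object; "newtons" is the grip in N (left out, the last holds). Time passes only in rows, so rows that do not move let the fingers close. It gives the time, the measured TCP pose, the force and the opening at its end, in the units of the state.
- observe(): the state, without advancing time (a new reading comes with each control period).
- read_camera(name): name is "side" or "top"; returns the picture (480x640x3 uint8, red, green, blue); there is no depth.
- calibration(name): a dict with "fx", "fy", "cx", "cy" (pixels), "k1" (the pictures are not rectified: a ray, as slopes to the right and down, at radius r is drawn at 1 + k1 r^2 times it, then the intrinsics apply), "world_to_cam" (4x4, takes a point from world to camera coordinates). Camera axes: x right, y down, z forward; pixel columns grow to the right and rows downward; lengths in m; the calibration is good to about 2 mm. A picture is of the moment at which its call begins. calibration takes no time and is no camera call.
- sign_off(): hands the job in, once; it reports no verdict.
The state is a dict: "time_s": time; "joints": joint angles; "joint_velocities": joint speeds; "joint_torque": joint torques, N m; "tool_pos": TCP position; "orientation": TCP orientation; "contact_force": force on the tool from outside, world axes, zero at the start; "moment": the same for the moment, N m; "width": finger opening in m.
Only numpy, scipy, OpenCV 4.12 (cv2) and the standard library are available. Lean on these libraries where they do the work, as an engineer would, in place of code of your own. Each camera call takes 0.05 s, during which the arm holds its last target. There are 200 camera calls.

### The job

The bottle in the bench clamp has to come out. Turn the clamp's release handle to the mark on its ring, feel for the spot close to the mark where it comes free, and pull it straight out to its stop, where it stays; then push the clamp bar back by its post until the hold-down arm is clear of the bottle, lift the bottle out and stand it upright on the open bench to the right of the clamp, released. Leave the handle pulled out and the bar back, keep the bottle upright throughout, and do not disturb the small dropper bottles or the timer.

Things in the scene. Friction and masses are not known exactly. Their poses are not given: they have to be found in the camera images.
- clamp: Bench clamp fixed to the table. Origin: underside of its aluminium base plate, 140x370x14 mm (x -60 to +80, y -180 to +190); x points to its back (away from the robot at yaw 0), y to the left seen from the robot. Grey housing x -45 to +55, y -25 to +55, top z 95 mm. Fixed jaw at the right end: y -173 to -161, x +5 to +55, top z 60 mm.
- axis (a point): Fixed point where the common axis of index ring and release handle meets the housing's front panel: x -45, y +15, z 50 mm in the clamp's frame. The axis runs along the clamp's x; outward is -x.
- dial (a joint): Angle (rad) of the aluminium index ring (radius 36, 4 mm thick) on the front panel. 0 = its mark is straight up, positive = leaning to the clamp's +y (left, seen from the robot). Very stiff; set differently each time, not to be turned.
- mark (a point): Outer end of the mark, a raised dark rib 4 mm wide on the index ring, 40 mm from the axis. The point's z axis points away from the axis.
- handle (a joint): Angle (rad) of the release handle about the same axis: 0 = straight up, positive = leaning to the clamp's +y (left). Starts at 0.65 to 1.0, to the left of the mark; range -0.8 to 1.2. It stays where it is left: friction 0.08 Nm, about 2 N near its end.
- handle_grip (a point): Point amid the lever's thickness, 44 mm from the axis; z along the lever away from the axis, -x outward. Black lever on a steel shaft: 12 mm thick along x, 14 mm wide, its end 59 mm from the axis; hub radius 13 mm. Pushed in, this point is 40 mm in front of the panel; the free gap between lever and ring is 30 mm.
- plunger (a joint): How far the handle is pulled out (m) along the clamp's -x: 0 = in, 0.018 = stop; 3.5 N friction, stays where left. It comes out only where a hidden key meets its slot, 0.1 rad wide in all, its middle within 0.13 rad of the mark to either side, different each time; elsewhere a pull is blocked at once. Pushed in, its pin locks the bar; 10 mm out frees it.
- bar (a joint): How far the clamp bar is pushed back (m) along the clamp's +y: 0 = clamped, 0.055 = stop; 3 N friction, stays where left. Steel bar 16x20 mm at x +30, z 50 mm. At 0 its right end carries a jaw (y -98 to -84, top z 68 mm) and a hold-down arm over the bottle's cap: riser y -94 to -84, plate 30 mm wide, y -145 to -84, z 110 to 118 mm.
- post (a point): On the axis of the upright push post at the bar's left end, 118 mm above the bench: steel, diameter 14 mm, with a black ball of diameter 22 mm on top (highest point 133 mm). At bar 0 it is at x +30, y +115 mm in the clamp's frame, 53 mm clear of the housing.
- bottle: White screw-cap plastic bottle held in the clamp: body diameter 60 mm, cap diameter 52 mm from 72 to 94 mm up. Origin: centre of its underside; z up. It stands on the base plate (z 14 mm) at about x +30, y -130 mm in the clamp's frame; about 0.16 kg. Other bottles of the kind stand in the bins at the back and have no part in this.
- dropper_c: Bystander: a third such dropper bottle, near the front left of the clamp. Leave it.
- dropper: Bystander: small capped dropper bottle, 34 mm diameter, 62 mm tall; origin at its underside. Leave it.
- dropper_b: Bystander: another such dropper bottle. Leave it.
- timer: Bystander: small white bench timer lying flat, 62x66x20 mm; origin at its underside. Leave it.
- jar: Bystander: wide clear jar, 106 mm diameter, 135 mm tall, which does not move; origin at its underside.
Not all that is in view belongs to the job. What is shaped like the bottle but brown or turquoise is not meant.

How it is judged:
By the outcome, as a careful person would: the job done as asked, in the order asked, and still so for the second after the job is handed in, with the robot touching nothing.
It also fails if it takes over 72 s, if anything falls off the work surface, if the arm or the gripper's body presses on something with over 40 N, if the wrist force passes 120 N, or if a joint passes its speed limit or range.

## Working session

There is one attempt and no reset: what is moved stays moved. The work goes in short steps, Python scripts to look and compute and a tool call to move; the robot and the scene stay as the last step left them, time stands still between calls to the robot, and variables do not carry over. Pictures are saved under pics/ and viewed, about 8 in all and at most 12, crops included, and the job is handed in when it is done.

Besides the shell and the picture viewer there is one more tool, called after "Call:" as name(argument=value, ...), one argument or row to a line, values as JSON. jog_arm: Moves the arm, as the interface text tells. Its arguments: {"type":"object","properties":{"plan":{"type":"array","items":{"type":"object","properties":{"jaw":{"type":"number"},"xyz":{"type":"array","items":{"type":"number"}},"twist":{"type":"number"}}}},"newtons":{"type":"number"}},"required":["plan"]}

```bash
mkdir -p pics; ls
cat > h.py <<'E'
import numpy as np, cv2
from cell import observe, read_camera, calibration, sign_off
def save(n,f):
    im=read_camera(n); cv2.imwrite(f'pics/{f}.png',im[:,:,::-1]); return im
def ray(n,u,v):
    c=calibration(n); K=np.array([[c['fx'],0,c['cx']],[0,c['fy'],c['cy']],[0,0,1]])
    p=cv2.undistortPoints(np.array([[[u,v]]],float),K,np.array([c['k1'],0,0,0.]))[0,0]
    T=np.array(c['world_to_cam']); R=T[:3,:3]; d=R.T@np.array([p[0],p[1],1.]); return -R.T@T[:3,3], d/np.linalg.norm(d)
def plane(n,u,v,z):
    o,d=ray(n,u,v); return o+d*(z-o[2])/d[2]
def two(a,b):
    (o1,d1),(o2,d2)=ray(*a),ray(*b); A=np.stack([d1,-d2],1); s=np.linalg.lstsq(A,o2-o1,rcond=None)[0]
    p,q=o1+s[0]*d1,o2+s[1]*d2; return (p+q)/2,np.linalg.norm(p-q)
def proj(n,P):
    c=calibration(n); T=np.array(c['world_to_cam']); p=T[:3,:3]@np.asarray(P)+T[:3,3]; x=p[:2]/p[2]; x=x*(1+c['k1']*(x@x))
    return np.array([c['fx']*x[0]+c['cx'],c['fy']*x[1]+c['cy']])
E
python3 - <<'E'
from h import *
save('side','s0');save('top','t0')
for n in('side','top'):
    c=calibration(n);print(n,c['fx'],c['k1'],ray(n,320,240))
s=observe();print(s['tool_pos'],np.round(s['orientation'],3),s['contact_force'],s['width'])
E
```

```text
pics
side 554.7275706991512 -0.06349376251546382 (array([ 1.59757998, -0.08270698,  0.81369425]), array([-0.84722   ,  0.00748418, -0.53118948]))
top 445.81152476728846 -0.05726091831745492 (array([ 0.46010346, -0.05200705,  1.18249251]), array([ 0.05634427,  0.01636673, -0.99827724]))
[0.23958514 0.60356142 0.22577499] [[-0.001 -0.929  0.369]
 [-0.002  0.369  0.929]
 [-1.     0.    -0.002]] [-0.02437144  0.34086671 -0.22330244] 0.09191821193263497
```

View pics/s0.png

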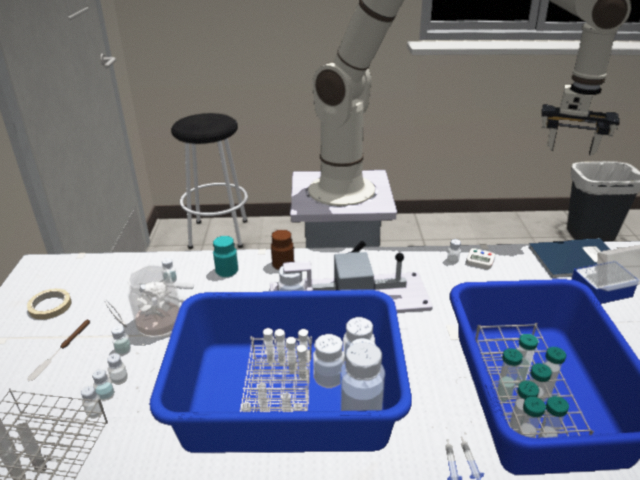

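View pics/t0.png

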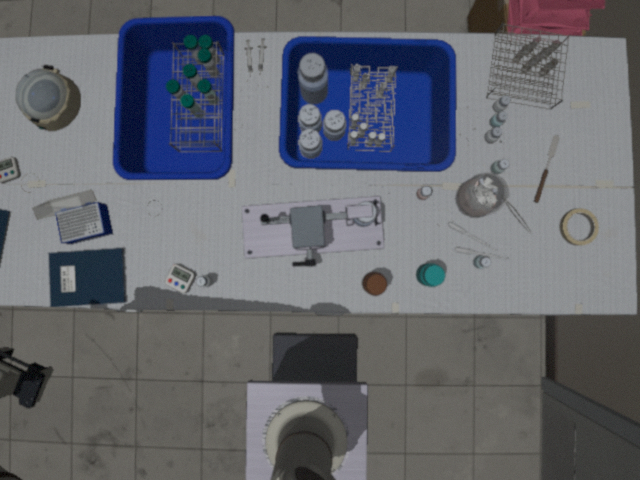

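Side: clamp around (350,280) seen from behind, post ball (400,257), handle tip (359,246). Top: base plate spans (243..384, 197..258), handle near (304,262), bottle cap (365,212). I zoom in on the clamp in both.

Run:
```python
import cv2
t=cv2.imread('pics/t0.png');s=cv2.imread('pics/s0.png')
cv2.imwrite('pics/c0.png',cv2.resize(t[190:275,235:395],None,fx=5,fy=5,interpolation=cv2.INTER_CUBIC))
cv2.imwrite('pics/c1.png',cv2.resize(s[225:325,270:440],None,fx=4.7,fy=4.7,interpolation=cv2.INTER_CUBIC))
```

```text
(no output)
```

View pics/c0.png

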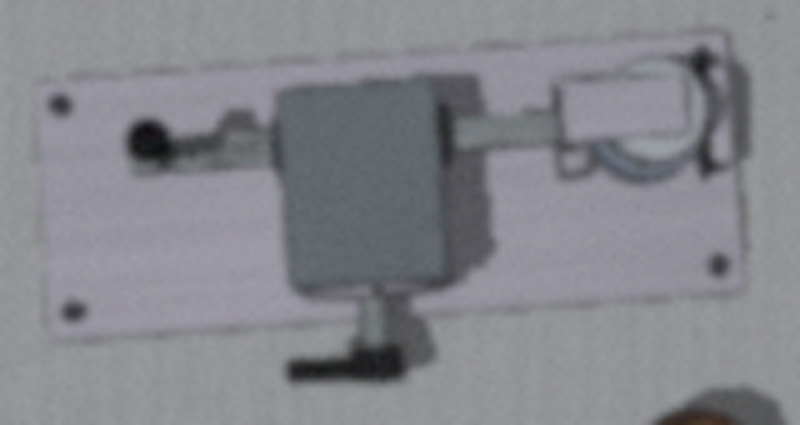

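View pics/c1.png

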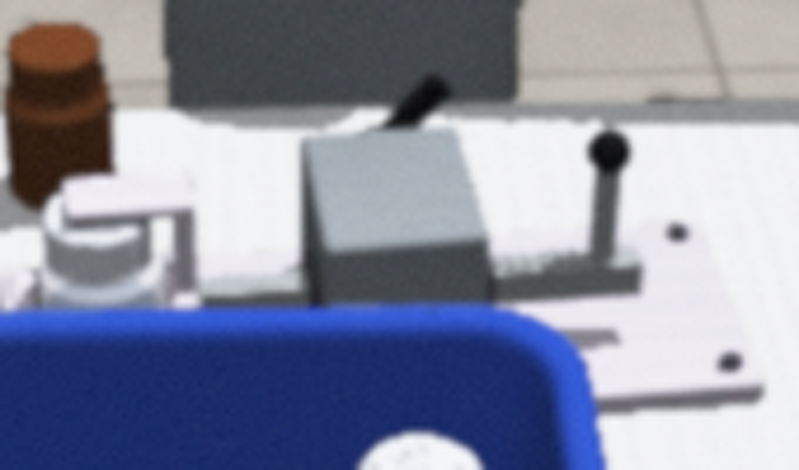

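Top crop: plate corners at about (40,80),(727,33),(745,290),(48,340) of the 5x crop; handle lever runs from the hub (375,360) left to (290,370); post ball (149,140), cap under the plate at (645,110). Side crop: handle leans to clamp left, tip (437,85); ball (608,151). The ring's mark is not clear yet, so I fit the clamp pose and average frames around the ring.

```bash
cat >> h.py <<'E'
def T(cx,cy,yaw):
    c,s=np.cos(yaw),np.sin(yaw); R=np.array([[c,-s,0],[s,c,0],[0,0,1]]); return R,np.array([cx,cy,0])
E
python3 - <<'E'
from h import *
from scipy.optimize import least_squares
ims=[read_camera('top').astype(float) for _ in range(10)]
a=np.mean(ims,0); np.save('avg.npy',a)
q=np.array([[40,80],[727,33],[745,290],[48,340]])/5+[235,190]-.4
W=np.array([plane('top',*p,.014) for p in q])[:,:2]
L=np.array([[80,190],[80,-180],[-60,-180],[-60,190]])/1e3
f=lambda x:((T(*x)[0][:2,:2]@L.T).T+x[:2]-W).ravel()
r=least_squares(f,[.5,0,0]);R,t=T(*r.x);print(r.x,np.round(r.fun*1e3,1))
w=lambda x,y,z:R@np.array([x,y,z])/1e3+t
print('ball side-top',two(('top',235+149/5-.4,190+140/5-.4),('side',270+608/4.7-.4,225+151/4.7-.4)), w(30,115,122))
print('handle tip',two(('top',235+290/5-.4,190+370/5-.4),('side',270+437/4.7-.4,225+85/4.7-.4)))
for h in(.65,.8,1.):print(h,w(-85,15+59*np.sin(h),50+59*np.cos(h)))
# ring region
x0,y0,x1,y1=285,235,330,270
c=cv2.resize(a[y0:y1,x0:x1,::-1],None,fx=16,fy=16,interpolation=cv2.INTER_CUBIC)
c=np.clip((c-20)*1.5,0,255)
for m in np.arange(-.6,.61,.2):
    for X in(-47,-49,-51):
        u=(proj('top',w(X,15+40*np.sin(m),50+40*np.cos(m)))-[x0,y0]+.5)*16
        cv2.circle(c,tuple(int(k) for k in u),2,(0,0,255) if abs(m)<.01 else (0,255,0),-1)
cv2.imwrite('pics/c2.png',c)
E
```

```text
[ 0.55145511 -0.01827691  0.07710659] [ 1.2  4.   1.8 -1.7 -2.2 -2.7 -0.7  0.3]
ball side-top (array([0.57258919, 0.10072062, 0.12198765]), np.float64(0.0028954971338867896)) [0.5725075 0.0986923 0.122    ]
handle tip (array([0.46312688, 0.03140191, 0.09194584]), np.float64(0.001801019712859707))
0.65 [0.46280177 0.02573086 0.09696894]
0.8 [0.46229198 0.0323292  0.0911057 ]
1.0 [0.46172791 0.03963023 0.08187784][ WARN:0@12.100] global loadsave.cpp:1063 imwrite_ Unsupported depth image for selected encoder is fallbacked to CV_8U.
```

View pics/c2.png

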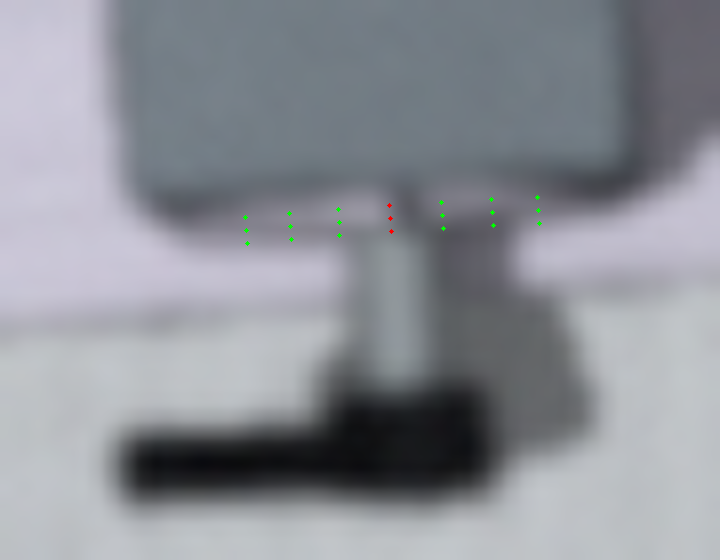

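The averaged crop shows the mark as a dark rib on the ring at (408,200), just right of straight up; the shaft is centred at u≈400 and the lever points left to (125,465). I check these against the shaft and housing edges.

Run:
```python
from h import *
R,t=T(.55145511,-.01827691,.07710659)
w=lambda x,y,z:R@np.array([x,y,z])/1e3+t
a=np.load('avg.npy')
P=lambda x,y,z:np.round((proj('top',w(x,y,z))-[285,235]+.5)*16)
print('shaft',P(-70,15,58),'seen 400,320; housing L/R front',P(-45,55,95),P(-45,-25,95),'hub front',P(-91,15,63))
for r in(246,247,248):print(r,a[r,304:320].mean(1).round().astype(int))
p=lambda u,v,z:R.T@(plane('top',285+u/16-.5,235+v/16-.5,z)-t)*1e3
print('mark',p(408,200,.09),'shaft',p(400,320,.057),'HL',p(120,175,.095),'HR',p(628,170,.095))
pt=lambda u,v,z:np.round(R.T@(plane('top',u,v,z)-t)*1e3)
print('ball',pt(264.4,217.6,.122))
for n,u,v,z in(('bin',300,165,.1),('drop',425,190,.06),('brown',375,283,.09),('spot',418,232,0),('jar',482,195,0),('turq',432,273,.09)):print(n,pt(u,v,z),plane('top',u,v,z).round(3))
# cap ellipse
c=np.array([645,110])/5+[235,190]-.4;print('cap',pt(*c,.108))
print('binrim',two(('top',300,167),('side',390,305)))
print(w(-85,46,80),w(30,81,80),w(30,-130,0))
```

```text
shaft [407. 359.] seen 400,320; housing L/R front [126. 209.] [649. 174.] hub front [415. 492.]
246 [ 91  94  97 100  98  91  88  93  98  99 100  98  93  90  85  81]
247 [103 108 113 116 112  96  83  93 102 105 105 103 100  98  96  91]
248 [113 118 120 122 119 101  84  88  95  93  91  89  90  99 106 109]
mark [-46.33281684  12.14282598  90.        ] shaft [-63.73407698  15.81045237  57.        ] HL [-39.78390186  55.65843195  95.        ] HR [-44.23012078 -21.84834086  95.        ]
ball [ 30. 116. 122.]
bin [156.  23. 100.] [0.706 0.017 0.1  ]
drop [  80. -287.   60.] [ 0.653 -0.299  0.06 ]
brown [-145. -140.   90.] [ 0.418 -0.169  0.09 ]
spot [ -22. -274.    0.] [ 0.551 -0.293  0.   ]
jar [  66. -453.    0.] [ 0.652 -0.465  0.   ]
turq [-130. -281.   90.] [ 0.444 -0.309  0.09 ]
cap [  30. -124.  108.]
binrim (array([0.7053912 , 0.04220011, 0.09180804]), np.float64(0.04976912651659961))
[0.46316428 0.02103885 0.08      ] [0.57512653 0.06479333 0.08      ] [ 0.5913799  -0.14557974  0.        ]
```

Call:
jog_arm(
  plan=[
    {"jaw":-0.5,"xyz":[0,-13,-14],"twist":0},
    {"jaw":0,"xyz":[0,-26,-28.5],"twist":0},
    {"jaw":0.5,"xyz":[0,-26.5,-28.6],"twist":0},
    {"jaw":0.52,"xyz":[0,-26.5,-28.6],"twist":0},
    {"jaw":0.52,"xyz":[0,-26.5,-28.6],"twist":0},
    {"jaw":0.52,"xyz":[0,-26.5,-28.6],"twist":0},
    {"jaw":0.52,"xyz":[0,-26.5,-28.6],"twist":0},
    {"jaw":0.52,"xyz":[0,-26.5,-28.6],"twist":0},
  ],
)

```text
time_s: 1.27
tool_pos: [0.3452, 0.3304, 0.227]
orientation: [[0.001, -0.93, 0.369], [0.0, 0.369, 0.93], [-1.0, -0.0, 0.001]]
contact_force: [1.5, 0.2, 0.8]
width: 0.0429
```

Call:
jog_arm(
  plan=[
    {"jaw":0.52,"xyz":[0,-26.5,-28.6],"twist":0},
    {"jaw":0.52,"xyz":[0,-26.5,-28.6],"twist":0},
    {"jaw":0.52,"xyz":[0,-26.5,-28.6],"twist":0},
    {"jaw":0.52,"xyz":[0,-26.5,-28.6],"twist":0},
    {"jaw":0.52,"xyz":[0,-26.5,-28.6],"twist":0},
    {"jaw":0.52,"xyz":[0,-26.5,-28.6],"twist":0},
    {"jaw":0.52,"xyz":[0,-26.5,-28.6],"twist":0},
    {"jaw":0.52,"xyz":[0,-13.5,-14.6],"twist":0},
  ],
)

```text
time_s: 1.93
tool_pos: [0.4519, 0.0541, 0.2272]
orientation: [[0.002, -0.928, 0.373], [-0.002, 0.373, 0.928], [-1.0, -0.002, -0.001]]
contact_force: [1.0, 0.2, 0.5]
width: 0.022
```

Call:
jog_arm(
  plan=[
    {"jaw":0.52,"xyz":[0,0,0],"twist":7.1},
    {"jaw":0.52,"xyz":[0,0,0],"twist":7.1},
    {"jaw":0.52,"xyz":[0,0,0],"twist":7.1},
    {"jaw":0.52,"xyz":[0,0,0],"twist":7.1},
    {"jaw":0.52,"xyz":[0,0,0],"twist":7.1},
    {"jaw":0.52,"xyz":[0,0,0],"twist":7.1},
    {"jaw":0.52,"xyz":[0,0,0],"twist":7.1},
    {"jaw":0.52,"xyz":[0,0,0],"twist":7.1},
  ],
)

```text
time_s: 2.6
tool_pos: [0.4506, 0.0592, 0.2269]
orientation: [[0.0, -0.194, 0.981], [0.0, 0.981, 0.194], [-1.0, 0.0, 0.0]]
contact_force: [0.4, -0.8, -0.8]
width: 0.0222
```

Call:
jog_arm(
  plan=[
    {"jaw":0.52,"xyz":[0,0,0],"twist":7.1},
    {"jaw":0.52,"xyz":[0,0,0],"twist":0},
    {"jaw":0.52,"xyz":[0,0,0],"twist":0},
  ],
)

```text
time_s: 2.85
tool_pos: [0.4506, 0.0592, 0.2269]
orientation: [[0.0, -0.082, 0.997], [0.0, 0.997, 0.082], [-1.0, 0.0, 0.0]]
contact_force: [0.2, 0.1, -0.4]
width: 0.0223
```

Call:
jog_arm(
  plan=[
    {"jaw":0.52,"xyz":[0,-20,4],"twist":0.3},
    {"jaw":0.52,"xyz":[25,-18,4.4],"twist":0},
    {"jaw":0.52,"xyz":[35,0,0],"twist":0},
    {"jaw":0.52,"xyz":[30,0,0],"twist":0},
    {"jaw":0.52,"xyz":[0,0,0],"twist":0},
    {"jaw":0.52,"xyz":[0,0,0],"twist":0},
  ],
)

```text
time_s: 3.35
tool_pos: [0.4604, 0.0217, 0.1358]
orientation: [[-0.004, -0.075, 0.997], [-0.0, 0.997, 0.075], [-1.0, -0.0, -0.004]]
contact_force: [-0.1, -0.8, 0.1]
width: 0.0223
```

Run:
```python
from h import *
t=save('top','t1');s=save('side','s1')
a=cv2.resize(t[215:275,270:345],None,fx=5,fy=5,interpolation=cv2.INTER_CUBIC)
b=cv2.resize(s[190:265,320:400],None,fx=4.7,fy=4.7,interpolation=cv2.INTER_CUBIC)
h=min(a.shape[0],b.shape[0]);cv2.imwrite('pics/m1.png',np.hstack([a[:h],b[:h]])[:,:,::-1])
```

```text
(no output)
```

View pics/m1.png

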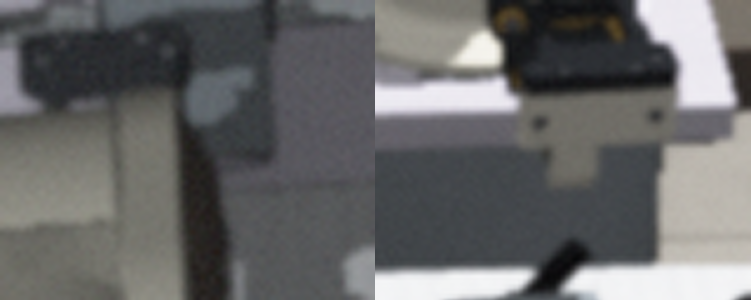

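The top view is blocked by the arm. In the side view the finger (tip at (573,187)) stands just over the lever end (573,245). I descend and close lightly.

Call:
jog_arm(
  newtons=8,
  plan=[
    {"jaw":0.52,"xyz":[20,-2,1],"twist":0},
    {"jaw":0.52,"xyz":[20,0,0],"twist":0},
    {"jaw":0.52,"xyz":[20,0,0],"twist":0},
    {"jaw":0.52,"xyz":[13,0,0],"twist":0},
    {"jaw":0.52,"xyz":[0,0,0],"twist":0},
    {"jaw":0.52,"xyz":[0,0,0],"twist":0},
  ],
)

```text
time_s: 3.95
tool_pos: [0.4641, 0.0202, 0.065]
orientation: [[0.002, -0.073, 0.997], [0.0, 0.997, 0.073], [-1.0, 0.0, 0.002]]
contact_force: [-0.1, 0.4, 1.4]
width: 0.022
```

Call:
jog_arm(
  plan=[
    {"jaw":0.9,"xyz":[0,0,0],"twist":0},
    {"jaw":0.9,"xyz":[0,0,0],"twist":0},
    {"jaw":0.9,"xyz":[0,0,0],"twist":0},
    {"jaw":0.9,"xyz":[0,0,0],"twist":0},
  ],
)

```text
time_s: 4.28
tool_pos: [0.4644, 0.0202, 0.0651]
orientation: [[0.003, -0.073, 0.997], [0.0, 0.997, 0.073], [-1.0, 0.0, 0.003]]
contact_force: [-0.9, 0.8, 6.4]
width: 0.012
```

Call:
jog_arm(
  plan=[
    {"jaw":0.9,"xyz":[-3.7,-4.9,0],"twist":0},
    {"jaw":0.9,"xyz":[-3.0,-5.5,0],"twist":0},
    {"jaw":0.9,"xyz":[-2.2,-5.9,0],"twist":0},
    {"jaw":0.9,"xyz":[-1.4,-6.1,0],"twist":0},
    {"jaw":0.9,"xyz":[-0.5,-6.2,0],"twist":0},
    {"jaw":0.9,"xyz":[0,0,0],"twist":0},
    {"jaw":0.9,"xyz":[0,0,0],"twist":0},
  ],
)

```text
time_s: 4.87
tool_pos: [0.4665, -0.0087, 0.0755]
orientation: [[0.003, -0.072, 0.997], [0.0, 0.997, 0.072], [-1.0, 0.0, 0.003]]
contact_force: [2.3, 1.1, 6.2]
width: 0.0118
```

Call:
jog_arm(
  newtons=15,
  plan=[
    {"jaw":0.9,"xyz":[0,0,-2],"twist":0},
    {"jaw":0.9,"xyz":[0,0,-2],"twist":0},
    {"jaw":0.9,"xyz":[0,0,0],"twist":0},
    {"jaw":0.9,"xyz":[0,0,0],"twist":0},
  ],
)

```text
time_s: 5.2
tool_pos: [0.4653, -0.0088, 0.0757]
orientation: [[0.008, -0.072, 0.997], [0.0, 0.997, 0.072], [-1.0, -0.0, 0.008]]
contact_force: [9.4, 1.8, -2.3]
width: 0.0119
```

Call:
jog_arm(
  plan=[
    {"jaw":0.9,"xyz":[0,0,3],"twist":0},
    {"jaw":0.9,"xyz":[0,-3.5,0.5],"twist":0},
    {"jaw":0.9,"xyz":[0,0,0],"twist":0},
    {"jaw":0.9,"xyz":[0,0,-2],"twist":0},
    {"jaw":0.9,"xyz":[0,0,-2],"twist":0},
    {"jaw":0.9,"xyz":[0,0,0],"twist":0},
    {"jaw":0.9,"xyz":[0,0,0],"twist":0},
  ],
)

```text
time_s: 5.78
tool_pos: [0.4654, -0.011, 0.0756]
orientation: [[0.009, -0.073, 0.997], [0.001, 0.997, 0.073], [-1.0, 0.001, 0.009]]
contact_force: [11.2, 4.3, -5.5]
width: 0.0119
```

Call:
jog_arm(
  plan=[
    {"jaw":0.9,"xyz":[0,0,4],"twist":0},
    {"jaw":0.9,"xyz":[0,-3,0],"twist":0},
    {"jaw":0.9,"xyz":[0,0,0],"twist":0},
    {"jaw":0.9,"xyz":[0,0,-2],"twist":0},
    {"jaw":0.9,"xyz":[0,0,-2],"twist":0},
    {"jaw":0.9,"xyz":[0,0,0],"twist":0},
    {"jaw":0.9,"xyz":[0,0,0],"twist":0},
  ],
)

```text
time_s: 6.37
tool_pos: [0.4655, -0.0136, 0.0754]
orientation: [[0.009, -0.074, 0.997], [0.002, 0.997, 0.074], [-1.0, 0.001, 0.009]]
contact_force: [12.0, 5.4, -6.0]
width: 0.0118
```

Call:
jog_arm(
  plan=[
    {"jaw":0.9,"xyz":[0,0,4],"twist":0},
    {"jaw":0.9,"xyz":[0,-3,0],"twist":0},
    {"jaw":0.9,"xyz":[0,0,0],"twist":0},
    {"jaw":0.9,"xyz":[0,0,-2],"twist":0},
    {"jaw":0.9,"xyz":[0,0,-2],"twist":0},
    {"jaw":0.9,"xyz":[0,0,0],"twist":0},
    {"jaw":0.9,"xyz":[0,0,0],"twist":0},
  ],
)

```text
time_s: 6.95
tool_pos: [0.4655, -0.0165, 0.0752]
orientation: [[0.008, -0.074, 0.997], [0.002, 0.997, 0.074], [-1.0, 0.001, 0.008]]
contact_force: [12.2, 5.9, -7.7]
width: 0.0119
```

Call:
jog_arm(
  plan=[
    {"jaw":0.9,"xyz":[0,0,4],"twist":0},
    {"jaw":0.9,"xyz":[1,-3,0],"twist":0},
    {"jaw":0.9,"xyz":[0,0,0],"twist":0},
    {"jaw":0.9,"xyz":[0,0,-2],"twist":0},
    {"jaw":0.9,"xyz":[0,0,-2],"twist":0},
    {"jaw":0.9,"xyz":[0,0,0],"twist":0},
    {"jaw":0.9,"xyz":[0,0,0],"twist":0},
  ],
)

```text
time_s: 7.53
tool_pos: [0.4623, -0.0207, 0.074]
orientation: [[0.002, -0.073, 0.997], [0.001, 0.997, 0.073], [-1.0, 0.0, 0.002]]
contact_force: [3.4, 4.0, 4.4]
width: 0.0118
```

It moved out (3 mm at 3.4 N): slot found. I pull to the stop.

Call:
jog_arm(
  plan=[
    {"jaw":0.9,"xyz":[0,0,-4],"twist":0},
    {"jaw":0.9,"xyz":[0,0,-4],"twist":0},
    {"jaw":0.9,"xyz":[0,0,-4],"twist":0},
    {"jaw":0.9,"xyz":[0,0,-4],"twist":0},
    {"jaw":0.9,"xyz":[0,0,-2],"twist":0},
    {"jaw":0.9,"xyz":[0,0,0],"twist":0},
    {"jaw":0.9,"xyz":[0,0,0],"twist":0},
  ],
)

```text
time_s: 8.12
tool_pos: [0.4493, -0.0218, 0.0742]
orientation: [[0.011, -0.073, 0.997], [0.001, 0.997, 0.073], [-1.0, -0.0, 0.011]]
contact_force: [16.9, 4.5, -13.6]
width: 0.0119
```

Call:
jog_arm(
  plan=[
    {"jaw":0.9,"xyz":[0,0,-2],"twist":0},
    {"jaw":0.9,"xyz":[0,0,-1],"twist":0},
    {"jaw":0.9,"xyz":[0,0,0],"twist":0},
    {"jaw":0.9,"xyz":[0,0,0],"twist":0},
  ],
)

```text
time_s: 8.45
tool_pos: [0.4493, -0.0219, 0.0746]
orientation: [[0.016, -0.073, 0.997], [0.001, 0.997, 0.073], [-1.0, -0.0, 0.016]]
contact_force: [23.8, 5.8, -21.0]
width: 0.012
```

Call:
jog_arm(
  plan=[
    {"jaw":0.9,"xyz":[0,0,0],"twist":0},
    {"jaw":0.9,"xyz":[0,0,3],"twist":0},
    {"jaw":0.9,"xyz":[0,0,2.5],"twist":0},
    {"jaw":0.52,"xyz":[0,0,0],"twist":0},
    {"jaw":0.52,"xyz":[0,0,0],"twist":0},
    {"jaw":0.52,"xyz":[0,0,0],"twist":0},
  ],
)

```text
time_s: 8.95
tool_pos: [0.4449, -0.0231, 0.0732]
orientation: [[-0.002, -0.072, 0.997], [-0.001, 0.997, 0.072], [-1.0, -0.0, -0.002]]
contact_force: [1.7, 0.7, 0.7]
width: 0.0212
```

Call:
jog_arm(
  plan=[
    {"jaw":0.52,"xyz":[-10,0,0],"twist":0},
    {"jaw":0.52,"xyz":[-30,0,0],"twist":0},
    {"jaw":0.52,"xyz":[-35,0,0],"twist":0},
    {"jaw":1,"xyz":[-35,0,0],"twist":0},
    {"jaw":1,"xyz":[0,0,0],"twist":0},
  ],
)

```text
time_s: 9.37
tool_pos: [0.4482, -0.0233, 0.1889]
orientation: [[0.007, -0.071, 0.997], [-0.0, 0.997, 0.071], [-1.0, -0.001, 0.007]]
contact_force: [0.4, 0.2, 0.1]
width: 0.013
```

Call:
jog_arm(
  plan=[
    {"jaw":1,"xyz":[0,20,33],"twist":0},
    {"jaw":1,"xyz":[0,20,33],"twist":0},
    {"jaw":1,"xyz":[0,20,33],"twist":0},
    {"jaw":1,"xyz":[0,20.7,33],"twist":0},
    {"jaw":1,"xyz":[0,0,0],"twist":0},
    {"jaw":1,"xyz":[0,0,0],"twist":0},
    {"jaw":1,"xyz":[0,0,0],"twist":0},
  ],
)

```text
time_s: 9.95
tool_pos: [0.5698, 0.0664, 0.1823]
orientation: [[-0.004, -0.072, 0.997], [-0.001, 0.997, 0.072], [-1.0, -0.001, -0.004]]
contact_force: [0.5, 0.3, -0.4]
width: 0.0006
```

Run:
```python
from h import *
s=save('side','s2')
cv2.imwrite('pics/m2.png',cv2.resize(s[190:320,270:440],None,fx=4.5,fy=4.5,interpolation=cv2.INTER_CUBIC)[:,:,::-1])
```

```text
(no output)
```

View pics/m2.png

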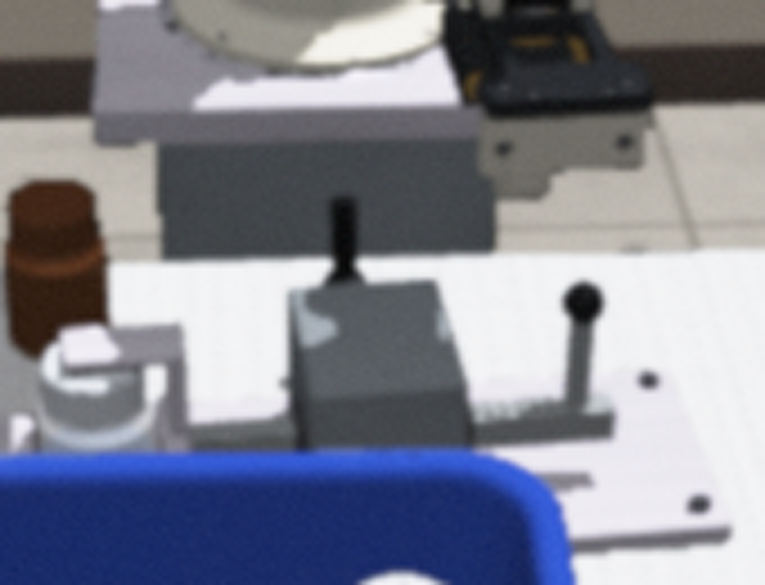

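The handle now stands upright, pulled out, at (343,235); the fingers are above the gap between housing (465) and post (582,300). I go down and push the post left.

Call:
jog_arm(
  plan=[
    {"jaw":1,"xyz":[20,0,3],"twist":0},
    {"jaw":1,"xyz":[30,0,0],"twist":0},
    {"jaw":1,"xyz":[30,0,0],"twist":0},
    {"jaw":1,"xyz":[17,0,0],"twist":0},
    {"jaw":1,"xyz":[0,0,0],"twist":0},
    {"jaw":1,"xyz":[0,0,0],"twist":0},
  ],
)

```text
time_s: 10.5
tool_pos: [0.573, 0.0663, 0.0861]
orientation: [[-0.003, -0.071, 0.997], [-0.001, 0.997, 0.071], [-1.0, -0.001, -0.003]]
contact_force: [0.8, 0.4, 0.8]
width: 0.0003
```

Call:
jog_arm(
  plan=[
    {"jaw":1,"xyz":[0,6,0],"twist":0},
    {"jaw":1,"xyz":[0,8,0],"twist":0},
    {"jaw":1,"xyz":[0,8,0],"twist":0},
    {"jaw":1,"xyz":[0,8,0],"twist":0},
    {"jaw":1,"xyz":[0,8,0],"twist":0},
    {"jaw":1,"xyz":[0,8,0],"twist":0},
    {"jaw":1,"xyz":[0,8,0],"twist":0},
    {"jaw":1,"xyz":[0,8,0],"twist":0},
  ],
)

```text
time_s: 11.17
tool_pos: [0.5706, 0.1305, 0.0869]
orientation: [[0.001, -0.073, 0.997], [0.0, 0.997, 0.073], [-1.0, 0.0, 0.001]]
contact_force: [1.3, -2.9, 3.0]
width: 0.0004
```

Call:
jog_arm(
  plan=[
    {"jaw":1,"xyz":[0,3,0],"twist":0},
    {"jaw":1,"xyz":[0,3,0],"twist":0},
    {"jaw":1,"xyz":[0,2,0],"twist":0},
    {"jaw":1,"xyz":[0,0,0],"twist":0},
    {"jaw":1,"xyz":[0,0,0],"twist":0},
  ],
)

```text
time_s: 11.58
tool_pos: [0.5701, 0.1355, 0.0866]
orientation: [[0.0, -0.071, 0.997], [-0.002, 0.997, 0.071], [-1.0, -0.002, -0.0]]
contact_force: [0.7, -7.0, 5.0]
width: 0.0006
```

Call:
jog_arm(
  plan=[
    {"jaw":1,"xyz":[0,3,0],"twist":0},
    {"jaw":1,"xyz":[0,0,0],"twist":0},
    {"jaw":1,"xyz":[0,0,0],"twist":0},
  ],
)

```text
time_s: 11.83
tool_pos: [0.57, 0.1357, 0.0866]
orientation: [[-0.0, -0.069, 0.998], [-0.005, 0.998, 0.069], [-1.0, -0.005, -0.001]]
contact_force: [1.4, -12.0, 5.8]
width: 0.0006
```

Call:
jog_arm(
  plan=[
    {"jaw":1,"xyz":[0,-8,0],"twist":0},
    {"jaw":1,"xyz":[0,-8,0],"twist":0},
    {"jaw":1,"xyz":[-30,0,0],"twist":0},
    {"jaw":1,"xyz":[-35,0,0],"twist":0},
    {"jaw":1,"xyz":[-35,0,0],"twist":0},
    {"jaw":0,"xyz":[-5,0,0],"twist":0},
    {"jaw":-0.7,"xyz":[0,0,0],"twist":0},
    {"jaw":-0.7,"xyz":[0,0,0],"twist":0},
  ],
)

```text
time_s: 12.5
tool_pos: [0.57, 0.1252, 0.1911]
orientation: [[-0.001, -0.073, 0.997], [0.001, 0.997, 0.073], [-1.0, 0.001, -0.001]]
contact_force: [-0.6, 0.1, 0.4]
width: 0.0159
```

Run:
```python
from h import *
t=save('top','t3');s=save('side','s3')
a=cv2.resize(t[185:265,310:400],None,fx=4.4,fy=4.4,interpolation=cv2.INTER_CUBIC)
b=cv2.resize(s[240:320,265:355],None,fx=4.4,fy=4.4,interpolation=cv2.INTER_CUBIC)
cv2.imwrite('pics/m3.png',np.hstack([a,b])[:,:,::-1])
```

```text
(no output)
```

View pics/m3.png

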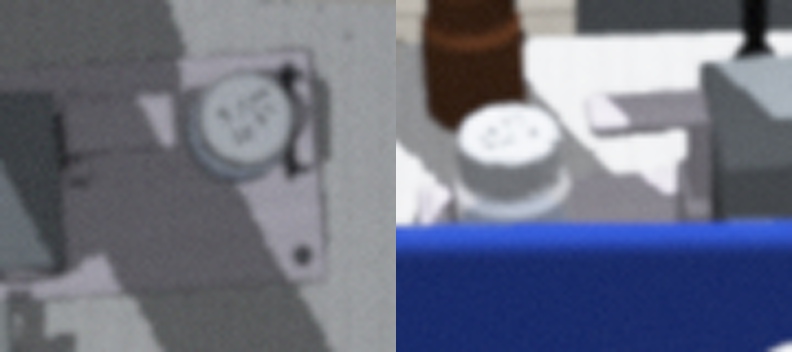

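The hold-down arm is clear of the bottle: cap-top centre at (247,118) in the top half, (510,133) in the side half.

Run:
```python
from h import *
u=(365.7,211.4);print(plane('top',*u,.108),two(('top',*u),('side',290.4,269.8)))
```

```text
[ 0.59116218 -0.14429093  0.108     ] (array([ 0.59128425, -0.14249758,  0.10687809]), np.float64(0.003765570105329139))
```

Call:
jog_arm(
  newtons=20,
  plan=[
    {"jaw":-0.7,"xyz":[0,-25,0],"twist":0},
    {"jaw":-0.7,"xyz":[0,-40,0.3],"twist":0},
    {"jaw":-0.7,"xyz":[0,-40,0.3],"twist":0},
    {"jaw":-0.7,"xyz":[0,-40,0.3],"twist":0},
    {"jaw":-0.7,"xyz":[0,-40,0.4],"twist":0},
    {"jaw":-0.7,"xyz":[0,-40,0],"twist":0},
    {"jaw":-0.7,"xyz":[0,-30,0],"twist":0},
    {"jaw":-0.7,"xyz":[0,-15,0],"twist":0},
  ],
)

```text
time_s: 13.27
tool_pos: [0.5895, -0.1507, 0.1893]
orientation: [[-0.004, -0.066, 0.998], [-0.002, 0.998, 0.066], [-1.0, -0.002, -0.004]]
contact_force: [-0.4, -0.7, 0.7]
width: 0.0758
```

Call:
jog_arm(
  plan=[
    {"jaw":-0.7,"xyz":[0,0,0],"twist":0},
    {"jaw":-0.7,"xyz":[0,0,0],"twist":0},
    {"jaw":-0.7,"xyz":[0,0,0],"twist":0},
  ],
)

```text
time_s: 13.52
tool_pos: [0.5909, -0.1424, 0.1901]
orientation: [[-0.002, -0.074, 0.997], [0.002, 0.997, 0.074], [-1.0, 0.002, -0.002]]
contact_force: [0.7, 0.6, -0.1]
width: 0.0777
```

Call:
jog_arm(
  plan=[
    {"jaw":-0.7,"xyz":[20,-1.5,0],"twist":0},
    {"jaw":-0.7,"xyz":[30,0,0],"twist":0},
    {"jaw":-0.7,"xyz":[30,0,0],"twist":0},
    {"jaw":-0.7,"xyz":[20,0,0],"twist":0},
    {"jaw":-0.7,"xyz":[13,0,0],"twist":0},
    {"jaw":-0.7,"xyz":[0,0,0],"twist":0},
    {"jaw":-0.7,"xyz":[0,0,0],"twist":0},
  ],
)

```text
time_s: 14.1
tool_pos: [0.5915, -0.1445, 0.0782]
orientation: [[-0.001, -0.074, 0.997], [0.001, 0.997, 0.074], [-1.0, 0.001, -0.001]]
contact_force: [-0.2, -0.0, 1.7]
width: 0.0782
```

Call:
jog_arm(
  plan=[
    {"jaw":-0.3,"xyz":[0,0,0],"twist":0},
    {"jaw":0.2,"xyz":[0,0,0],"twist":0},
    {"jaw":0.2,"xyz":[0,0,0],"twist":0},
    {"jaw":0.2,"xyz":[0,0,0],"twist":0},
    {"jaw":0.2,"xyz":[0,0,0],"twist":0},
    {"jaw":0.2,"xyz":[0,0,0],"twist":0},
  ],
)

```text
time_s: 14.6
tool_pos: [0.5923, -0.1463, 0.0796]
orientation: [[0.002, -0.072, 0.997], [-0.0, 0.997, 0.072], [-1.0, -0.0, 0.002]]
contact_force: [-2.0, 1.1, 6.3]
width: 0.0534
```

Call:
jog_arm(
  newtons=30,
  plan=[
    {"jaw":0.3,"xyz":[0,0,0],"twist":0},
    {"jaw":0.3,"xyz":[0,0,0],"twist":0},
    {"jaw":0.3,"xyz":[-5,0,0],"twist":0},
    {"jaw":0.3,"xyz":[-12,0,0],"twist":0},
    {"jaw":0.3,"xyz":[-18,0,0],"twist":0},
    {"jaw":0.3,"xyz":[-20,0,0],"twist":0},
    {"jaw":0.3,"xyz":[-18,0,0],"twist":0},
    {"jaw":0.3,"xyz":[-10,0,0],"twist":0},
  ],
)

```text
time_s: 15.27
tool_pos: [0.5927, -0.1465, 0.1644]
orientation: [[0.003, -0.072, 0.997], [-0.001, 0.997, 0.072], [-1.0, -0.001, 0.003]]
contact_force: [0.1, -0.3, -0.2]
width: 0.0527
```

Call:
jog_arm(
  plan=[
    {"jaw":0.3,"xyz":[0,0,0],"twist":0},
    {"jaw":0.3,"xyz":[0,-10,-4],"twist":0},
    {"jaw":0.3,"xyz":[0,-20,-8],"twist":0},
    {"jaw":0.3,"xyz":[0,-25,-10],"twist":0},
    {"jaw":0.3,"xyz":[0,-25,-10.5],"twist":0},
    {"jaw":0.3,"xyz":[0,-25,-11],"twist":0},
    {"jaw":0.3,"xyz":[0,-15,-6],"twist":0},
    {"jaw":0.3,"xyz":[0,-10,-4],"twist":0},
  ],
)

```text
time_s: 15.93
tool_pos: [0.5445, -0.2833, 0.1598]
orientation: [[-0.004, -0.068, 0.998], [-0.0, 0.998, 0.068], [-1.0, -0.0, -0.004]]
contact_force: [-0.7, 0.3, -1.4]
width: 0.0528
```

Run:
```python
from h import *
t=save('top','t4');s=save('side','s4')
a=cv2.resize(t[165:305,340:480],None,fx=2.8,fy=2.8,interpolation=cv2.INTER_CUBIC)
b=cv2.resize(s[190:330,200:340],None,fx=2.8,fy=2.8,interpolation=cv2.INTER_CUBIC)
cv2.imwrite('pics/m4.png',np.hstack([a,b])[:,:,::-1])
o=observe();print(o['tool_pos'],o['contact_force'],o['width'])
```

```text
[ 0.5453507  -0.28247146  0.16018717] [-0.47393921 -0.21864711 -1.44815844] 0.05292133971720736
```

View pics/m4.png

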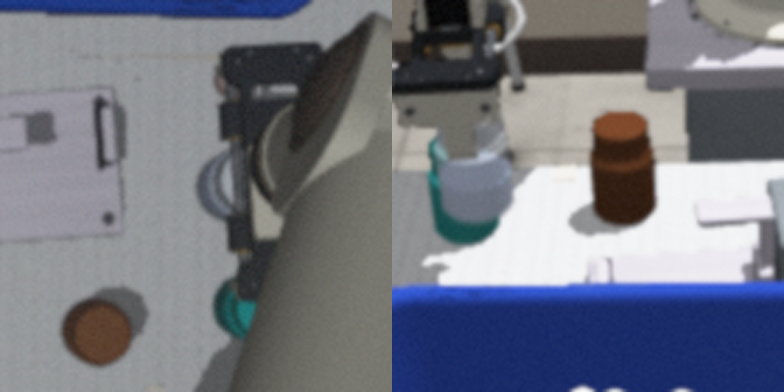

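The bottle hangs upright in the gripper at (225,185) in the top half, (475,190) in the side half; the bench beneath is free between the plate, the turquoise bottle and the dropper. Lowering it.

Call:
jog_arm(
  plan=[
    {"jaw":0.3,"xyz":[10,5,0],"twist":0},
    {"jaw":0.3,"xyz":[20,5,0],"twist":0},
    {"jaw":0.3,"xyz":[20,0,0],"twist":0},
    {"jaw":0.3,"xyz":[20,0,0],"twist":0},
    {"jaw":0.3,"xyz":[12,0,0],"twist":0},
    {"jaw":0.3,"xyz":[6,0,0],"twist":0},
    {"jaw":0.3,"xyz":[3,0,0],"twist":0},
    {"jaw":0.3,"xyz":[0,0,0],"twist":0},
  ],
)

```text
time_s: 16.7
tool_pos: [0.5471, -0.2688, 0.07]
orientation: [[-0.001, -0.073, 0.997], [0.001, 0.997, 0.073], [-1.0, 0.001, -0.001]]
contact_force: [0.4, 0.2, -1.2]
width: 0.0529
```

Call:
jog_arm(
  plan=[
    {"jaw":0.3,"xyz":[1.5,0,0],"twist":0},
    {"jaw":0.3,"xyz":[1.5,0,0],"twist":0},
    {"jaw":0.3,"xyz":[0,0,0],"twist":0},
    {"jaw":0.3,"xyz":[0,0,0],"twist":0},
  ],
)

```text
time_s: 17.03
tool_pos: [0.5473, -0.2699, 0.0681]
orientation: [[0.001, -0.072, 0.997], [-0.0, 0.997, 0.072], [-1.0, -0.0, 0.001]]
contact_force: [-0.2, -0.1, -0.4]
width: 0.0534
```

Call:
jog_arm(
  plan=[
    {"jaw":0.3,"xyz":[1,0,0],"twist":0},
    {"jaw":0.3,"xyz":[1,0,0],"twist":0},
    {"jaw":0.3,"xyz":[0,0,0],"twist":0},
    {"jaw":0.3,"xyz":[0,0,0],"twist":0},
  ],
)

```text
time_s: 17.37
tool_pos: [0.5472, -0.2698, 0.0657]
orientation: [[0.0, -0.072, 0.997], [-0.0, 0.997, 0.072], [-1.0, -0.0, 0.0]]
contact_force: [0.0, 0.6, 0.4]
width: 0.0527
```

Call:
jog_arm(
  plan=[
    {"jaw":0.3,"xyz":[1,0,0],"twist":0},
    {"jaw":0.3,"xyz":[0.7,0,0],"twist":0},
    {"jaw":0.3,"xyz":[0,0,0],"twist":0},
    {"jaw":0.3,"xyz":[0,0,0],"twist":0},
  ],
)

```text
time_s: 17.7
tool_pos: [0.5475, -0.27, 0.0656]
orientation: [[0.001, -0.072, 0.997], [-0.0, 0.997, 0.072], [-1.0, -0.0, 0.001]]
contact_force: [-3.0, 1.2, 10.8]
width: 0.0527
```

Call:
jog_arm(
  plan=[
    {"jaw":0.3,"xyz":[-1.5,0,0],"twist":0},
    {"jaw":-0.2,"xyz":[0,0,0],"twist":0},
    {"jaw":-0.5,"xyz":[0,0,0],"twist":0},
    {"jaw":-0.5,"xyz":[0,0,0],"twist":0},
    {"jaw":-0.5,"xyz":[0,0,0],"twist":0},
    {"jaw":-0.5,"xyz":[-10,0,0],"twist":0},
    {"jaw":-0.5,"xyz":[-25,0,0],"twist":0},
    {"jaw":-0.5,"xyz":[-35,0,0],"twist":0},
  ],
)

```text
time_s: 18.37
tool_pos: [0.5445, -0.2686, 0.1335]
orientation: [[-0.006, -0.072, 0.997], [0.003, 0.997, 0.072], [-1.0, 0.003, -0.006]]
contact_force: [0.3, 0.2, 0.0]
width: 0.0685
```

Call:
jog_arm(
  plan=[
    {"jaw":-0.5,"xyz":[-35,0,0],"twist":0},
    {"jaw":-0.5,"xyz":[-35,0,0],"twist":0},
    {"jaw":-0.5,"xyz":[-20,30,-20],"twist":0},
    {"jaw":-0.5,"xyz":[0,35,-20],"twist":0},
    {"jaw":-0.5,"xyz":[0,38,-10],"twist":0},
    {"jaw":-0.5,"xyz":[0,38,0],"twist":0},
    {"jaw":-0.5,"xyz":[0,38,0],"twist":0},
    {"jaw":-0.5,"xyz":[0,38,0],"twist":0},
  ],
)

```text
time_s: 19.03
tool_pos: [0.4808, -0.0555, 0.2264]
orientation: [[0.002, -0.072, 0.997], [-0.0, 0.997, 0.072], [-1.0, -0.0, 0.002]]
contact_force: [-0.2, 0.1, 0.4]
width: 0.0689
```

Call:
jog_arm(
  plan=[
    {"jaw":-0.5,"xyz":[0,38,0],"twist":0},
    {"jaw":-0.5,"xyz":[0,38,0],"twist":0},
    {"jaw":-0.5,"xyz":[0,38,0],"twist":0},
    {"jaw":-0.5,"xyz":[0,38,0],"twist":0},
    {"jaw":-0.5,"xyz":[0,38,0],"twist":0},
    {"jaw":-0.5,"xyz":[0,30,0],"twist":0},
    {"jaw":-0.5,"xyz":[0,0,0],"twist":0},
    {"jaw":-0.5,"xyz":[0,0,0],"twist":0},
  ],
)

```text
time_s: 19.7
tool_pos: [0.465, 0.1647, 0.226]
orientation: [[0.001, -0.077, 0.997], [0.001, 0.997, 0.077], [-1.0, 0.0, 0.001]]
contact_force: [-0.5, -0.7, -0.2]
width: 0.0687
```

Run:
```python
from h import *
t=save('top','t5');s=save('side','s5')
a=cv2.resize(t[165:305,170:480],None,fx=2.55,fy=2.55,interpolation=cv2.INTER_CUBIC)
b=cv2.resize(s[220:310,200:510],None,fx=2.55,fy=2.55,interpolation=cv2.INTER_CUBIC)
cv2.imwrite('pics/m5.png',np.vstack([a,b])[:,:,::-1])
o=observe();print(o['tool_pos'],o['contact_force'],o['width'])
```

```text
[0.46557431 0.16157061 0.2256247 ] [ 0.88845308 -0.17207565 -0.63196809] 0.06896789704299155
```

View pics/m5.png

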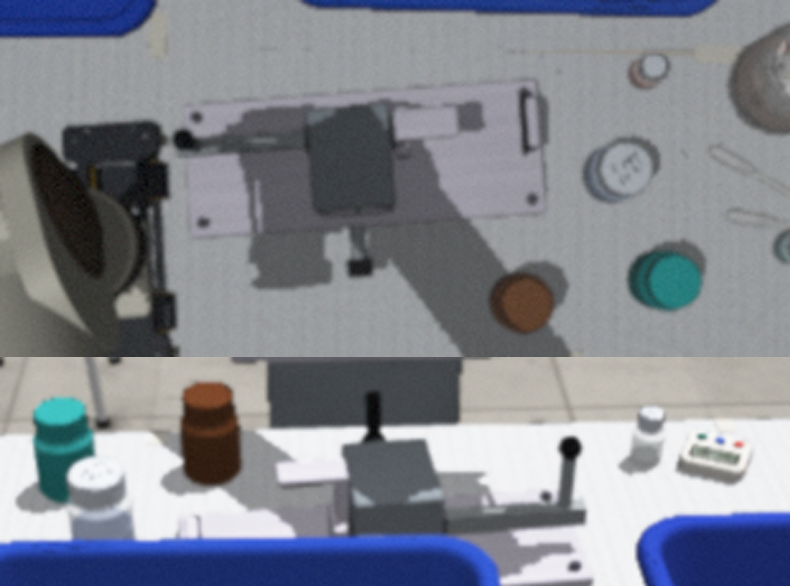

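The bottle stands upright at (625,170), to the right of the clamp. The handle is still out at (360,267), about 7 original pixels (18 mm) further than before. The bar is back, and the droppers and timer are in place.

```bash
python3 -c "
from cell import *
print(sign_off(),observe()['time_s'])"
```

```text
the job is handed in; nothing more can be done
the job is handed in; nothing more can be done
```

The job is done and handed in, about 20 s into the 72 s allowed. The bottle stands upright and released on the open bench to the right of the clamp, at about (0.547, −0.270).

- **Handle:** I turned it towards the mark, which I read at about −0.08 rad, and tested by pulling. It was blocked four times and came free at about −0.25 rad. I pulled it until it stopped moving under 24 N, after about 17 mm of measured travel (the stop is at 18 mm), and left it there.
- **Bar:** I pushed it back by its post until it no longer moved under 12 N.
- **Bottle:** I gripped it by the cap, lifted it straight up and lowered it until the bench pushed back.
- **Last pictures:** They show the bottle upright, the handle still out (about 18 mm further from the housing than at the start) and the hold-down arm back. The timer and the droppers in view look undisturbed, by eye only. The gripper is well clear and touches nothing.
- **Disagreements:**
  - The two views differed by up to 4 mm.
  - The key came free about 0.17 rad from my reading of the mark. The task allows 0.13 rad to the slot's middle, plus half its 0.1 rad width. My readings of the mark and the handle angle are only good to a few hundredths of a radian.

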